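Open the labeller's guard gate with the worn bolt

TASK

A vial has fallen over inside the bench-top vial labeller and a colleague needs its guard gate held open. The part-used label reel stands in the way of the gate: draw it straight up off its stub spindle and set it down standing on end in the free half of the beige tray, then ease the sagging barrel bolt up over the bent lip of its keeper while you draw it back, without forcing it against the keeper, and by the bolt's knob pull the gate open until its free edge stands about 15 cm from where it was. The gate springs shut by itself, so finish with the knob still in the grip, holding the gate still; leave the two vials on the deck and the other reel where they are.

Things in the scene. Friction and masses are not known exactly. Their poses are not given: they have to be found in the camera images.
- labeller: Fixed bench-top labeller. Origin on the table under the middle of the shut gate; -x is its front (towards the robot at yaw 0), +y the hinge side, -y the latch side. Steel deck 12 mm thick, 460 deep, 480 wide. Shut gate in the plane x = 0, hinge at y = +160, free edge at y = -145 mm. End posts reach 217 mm above the table.
- spindle_top (a point): Top centre of the upright stub spindle, 23 mm across, in front of the gate at (-105, -40) mm in the labeller's frame, 58 mm above the table. Its base is the unwind table, 84 mm across, top 18 mm above the table. The spindle itself passes under the gate; a reel on it does not.
- reel: The part-used label reel to take off: a white paper roll 62 mm across and 75 mm tall with a 27 mm bore, 0.1 to 0.24 kg, standing on the unwind table round the stub spindle (which enters 40 mm into the bore, 2 mm clearance all round). Origin: centre of its underside; z is its axis. While it is on the spindle the gate strikes it after about 0.3 rad.
- tray: The fixed shallow beige tray on the table to the robot's right, 260 (x) x 160 (y) x 30 mm high outside, floor and walls 5 mm thick. Origin: centre of its underside. The other reel stands in its -x half; the +x half is free (its middle is at about +60, 0 mm).
- other_reel: Bystander: a lower, wider reel, 68 mm across and 50 mm tall, standing in the -x half of the tray at about (-60, 0) mm. Origin: centre of its underside. Not to be moved.
- vial_a: Bystander: a clear glass vial 25 mm across, 68 mm tall, on the labeller's deck near the hinge post. Origin: centre of its underside. Not to be moved.
- vial_b: Bystander: a second such vial. Not to be moved.
- gate (a joint): Gate angle about its upright hinge, rad: 0 shut; grows as the free edge swings to the labeller's front (clockwise from above), at most 1.3. 0.49 rad is 15 cm of opening at the free edge. A spring drives it shut with 0.25 N m when shut, 0.5 N m at 0.5 rad. Aluminium frame 25 mm thick with a clear panel, 68 to 200 mm above the table.
- gate_hinge (a point): Point on the gate's upright hinge axis, 178 mm above the table.
- gate_edge (a point): Top of the gate's free edge, in the gate's mid-plane, 200 mm above the table and 305 mm from the hinge axis.
- bolt (a joint): Travel of the barrel bolt along its length, m: 0 to 0.004 shot; grows as it is drawn towards the hinge (labeller's +y while the gate is shut), stop at 0.055. About 1.5 N friction, stays where left. A notch under the nose hangs over the keeper's lip: unlifted, the bolt catches at about 0.006. Lifted, the nose leaves the staple at 0.028, which frees the gate, and the lip at 0.036.
- bolt_lift (a joint): How far the bolt is rocked up about its tail guide, rad: 0 = hanging nose-down (gravity's rest), stop at 0.07. The tail guide is 150 mm from the knob with the bolt shot, about 105 mm when drawn. About 0.035 rad (knob up 5 to 6 mm) clears the lip; the stop comes with the knob up 10 mm (7 mm when drawn).
- knob: The bolt's knob: steel ball 24 mm across on a 10 mm stem standing 50 mm up from the bolt's axis. Origin: the ball's centre, about 223 mm above the table, 29 mm in front of the gate's mid-plane, 250 mm from the hinge along the gate with the bolt shot. The bolt is a 16 mm bar; its strap, 35 mm from the knob towards the latch, tops out 25 mm below the ball's centre.
- keeper: The bent keeper on the latch post: a staple 16 mm long round the bolt's nose, and on its gate side a 4 mm thick lip bent up from its lower edge, lip top 169 mm above the table; the lip overlaps the hanging bolt by 7 mm. Its frame is the labeller's frame; the lip is at (-28, -162) mm in it.
Mind the look-alikes: they are no part of the job. What is shaped like the reel but orange or purple is not meant.

How it is judged (in metres and radians):
On the way, in this order (a step that is already met when the one before it is completed fails the run):
1. the reel stands in the tray, let go (x of reel in the frame of tray between -0.11 and 0.11 m and y of reel in the frame of tray between -0.06 and 0.06 m and height (world z) of reel below 0.012 m and angle between reel's own z axis and vertical below 0.1 rad and contact force between the fingers and reel below 0.05 N), for 0.2 s.
2. the bolt is drawn back clear of the keeper (value of joint bolt above 0.029 m), for 0.1 s.
At the end, for the whole second after the job is handed in: The gate is held still, 0.36 to 0.64 rad open (11 to 19 cm at its free edge), by the fingers on the bolt's knob (more than 1 N of contact), the bolt still drawn (more than 26 mm); the reel stands upright at rest on the tray's floor (value of joint gate between 0.36 and 0.64 rad and velocity of joint gate between -0.05 and 0.05 rad/s and contact force between the fingers and knob above 1 N and value of joint bolt above 0.026 m and x of reel in the frame of tray between -0.11 and 0.11 m and y of reel in the frame of tray between -0.06 and 0.06 m and height (world z) of reel below 0.012 m and angle between reel's own z axis and vertical below 0.1 rad and linear speed of reel below 0.03 m/s); the arm keeps its last pose, push and grip.
It fails at once if the bolt or anything else is forced against the keeper with more than 25 N (contact force between keeper and anything else above 25 N).
It fails at once if the reel is let go in the air instead of being set down (contact force between reel and anything else below 0.01 N and distance of reel from where it was at the start of the episode above 0.06 m and height (world z) of reel above 0.03 m).
It fails at once if the other reel is moved more than 3 cm (distance of other_reel from where it was at the start of the episode above 0.03 m).
It fails at once if a vial is knocked over or moved more than 3 cm (distance of any of vial_a, vial_b from where it was at the start of the episode above 0.03 m or angle between any of vial_a, vial_b's own z axis and vertical above 0.5 rad).
It also fails if it takes over 61 s, if anything falls off the work surface, if the arm or the gripper's body presses on something with over 40 N, if the wrist force passes 120 N, or if a joint passes its speed limit or range.

ROBOT

A 6-joint arm with a two-finger parallel gripper is mounted at the origin on the work surface. World frame = base frame: x ahead of the robot, y to its left, z up, the work surface at z = 0. Lengths are in mm, angles in degrees, forces in N, time in s.
With the tool pointing down it reaches from about 300 to 850 mm from the base axis. Payload 4.2 kg.
Tool frame: the origin (TCP) lies between the finger pads; the fingertips stand 22 mm ahead of it and the grasp point (between the pads) lies 3 mm ahead of it; z points along the fingers, y is the direction in which the jaws open and shut (so a half turn about z gives the same grasp; the last joint's range is limited). The gripper opens to 91 mm and grips with 3 to 60 N. Pads are 32 mm wide; open, the fingers measure 118 mm over their backs; the gripper's body (76 mm by 178 mm) begins 60 mm behind the grasp point.
Start: joints at [73.281, 18.312, 89.639, -0, 72.044, -1.146], TCP at [154.369, 553.905, 235.976] pointing down, gripper open.
Joint ranges: [-177.97, 177.97], [-48.28, 115.42], [12.27, 149.76], [-77.06, 257.06], [2.81, 150.46], [-146.56, 146.56]. Speed limits (degrees/s): [147.25, 147.25, 180, 180, 180, 180].

INTERFACE

Orientations are given as [roll, pitch, yaw] about the fixed x, y, z axes, in that order (R = Rz(yaw) Ry(pitch) Rx(roll)).
In Python, from workcell import * gives the robot as it stands.
- The arm moves only by the shell command python3 -m jog 'ROWS' [OPENING] [FORCE]. ROWS is text: rows parted by semicolons, each of 6 numbers parted by spaces: the shift along the tool's x, y, z in units of 0.5 m (1.0 is 0.5 m), then the turn, a rotation vector about the tool's x, y, z in units of pi/2 rad (1.0 is pi/2 rad). A call has 1 to 20 rows; each row is the pose to reach, as a shift and turn from the pose measured when the call began, along the tool's axes at that moment; what a row does not reach only later rows make up. A row lasts 1/12 s, in which the tool goes at most 41.7 mm and 7.16 degrees, less where a joint would pass 70% of its speed; a pose out of reach is approached as far as the arm can. A call with a number of a shift or a turn outside -1 to 1 is refused whole. A call with a gripper value outside its range is refused whole. OPENING is the opening, from -1 (shut) to 1 (fully open), set as the call begins (- or left out, the last holds). The fingers move at their own pace and stop on an object; FORCE is the grip in N (left out, the last holds). Time passes only in rows, so rows that repeat a pose let the fingers close. It gives the time, the measured TCP pose, the force and the opening at its end, in the units of the state.
- state(): the state, without advancing time (a new reading comes with each control period).
- grab_frame(name): name is "scene" or "top" or "wrist"; returns the picture (480x640x3 uint8, red, green, blue); there is no depth.
- calibration(name): a dict with "mtx" (3x3 intrinsics, pixels), "rvec" (rotation vector, rad) and "tvec" (3), from world to camera coordinates, as OpenCV has them. Camera axes: x right, y down, z forward; pixel columns grow to the right and rows downward; lengths in mm; the calibration is good to about 2 mm. A picture is of the moment at which its call begins: read the wrist's pose just before it. calibration takes no time and is no camera call; for the wrist camera it gives the pose at the moment of the call.
- job_done(): hands the job in, once; it reports no verdict.
Trained networks look in the newest picture that a camera, given by its name, has taken for a name from the list of things; names that differ only in an ending like _2 or _b are one class to them, and where a whole thing is asked for, a point or a joint stands for the part that bears it (a point fixed in the world has none). Each returns a list of dicts, best first, with "confidence" (0 to 1); they miss things now and then, are a little off and sometimes report something else, mostly with a low value. They report only what shows in the picture. A call takes as long as a camera call. They do not tell look-alikes from the thing itself.
- spot_in(query, camera): "rect" ([left, top, right, bottom] in pixels, round what is visible of it).
- tip_of(query, camera): "location" ([column, row] in pixels: a listed point, or the origin of a listed thing).
The state is a dict: "time_s": time; "qpos": joint angles; "qvel": joint speeds; "effort": joint torques, N m; "ee_pos": TCP position; "ee_rot": TCP orientation; "force": force on the tool from outside, world axes, zero at the start; "torque": the same for the moment, N m; "gripper_width": finger opening in mm.
Only numpy, scipy, OpenCV 4.12 (cv2) and the standard library are available. Lean on these libraries where they do the work, as an engineer would, in place of code of your own. Each camera call takes 0.05 s, during which the arm holds its last target. There are 200 camera calls.

## Working session

There is one attempt and no reset: what is moved stays moved. The work goes in short steps, Python scripts to look and compute and a shell command to move; the robot and the scene stay as the last step left them, time stands still between calls to the robot, and variables do not carry over. Pictures are saved under pics/ and viewed, about 8 in all and at most 12, crops included, and the job is handed in when it is done.

```bash
ls; mkdir -p pics
cat > h.py <<'E'
from workcell import *
import numpy as np, cv2
from scipy.spatial.transform import Rotation as R
def cam(n):
    c=calibration(n); K=np.array(c["mtx"],float); Rm=cv2.Rodrigues(np.array(c["rvec"],float))[0]; t=np.array(c["tvec"],float).ravel(); return K,Rm,t
def ray(n,px,c=None):
    K,Rm,t=c or cam(n); d=Rm.T@np.linalg.inv(K)@np.array([px[0],px[1],1.]); return -Rm.T@t,d/np.linalg.norm(d)
def atz(n,px,z,c=None):
    o,d=ray(n,px,c); return o+d*(z-o[2])/d[2]
def proj(n,P,c=None):
    K,Rm,t=c or cam(n); p=K@(Rm@np.array(P,float)+t); return p[:2]/p[2]
def tri(rs):
    A=np.zeros((3,3));b=np.zeros(3);
    for o,d in rs:
        M=np.eye(3)-np.outer(d,d);A+=M;b+=M@o
    p=np.linalg.solve(A,b); return p,[np.linalg.norm((np.eye(3)-np.outer(d,d))@(p-o)) for o,d in rs]
def save(n,im,crop=None,s=1):
    if crop: im=im[crop[1]:crop[3],crop[0]:crop[2]]
    cv2.imwrite("pics/"+n,cv2.resize(im[:,:,::-1],None,fx=s,fy=s))
def rows(dp,rv=(0,0,0)):
    # world shift mm -> tool units
    s=state(); Rt=R.from_euler('xyz',s["ee_rot"],degrees=True).as_matrix(); return Rt.T@np.array(dp)/500
E
python3 - <<'E'
from h import *
s=state();print({k:np.round(s[k],2) for k in s})
ims=[grab_frame(n) for n in("scene","top")]
save("both.png",np.hstack(ims),s=0.625)
for n in("scene","top"):
    print(n,-cam(n)[1].T@cam(n)[2])
    for q in ["reel","tray","other_reel","knob","gate_edge","gate_hinge","spindle_top","vial_a","labeller","keeper"]:
        print(q,[(np.round(d["location"]).tolist(),round(d["confidence"],2)) for d in tip_of(q,n)[:4]])
E
```

```text
pics
{'time_s': np.float64(0.0), 'qpos': array([73.28, 18.35, 89.71, -0.  , 72.04, -1.15]), 'qvel': array([-0.01, -0.02, -0.05,  0.06, -0.04, -0.07]), 'effort': array([ -0.  , -41.24, -23.2 ,   0.07,   0.05,  -0.  ]), 'ee_pos': array([154.23, 553.42, 235.11]), 'ee_rot': array([-179.9 ,   -0.  ,  164.43]), 'force': array([ 0.34,  0.35, -0.34]), 'torque': array([-0.03, -0.03,  0.01]), 'gripper_width': np.float64(91.15)}
scene [ 502.11117192 -734.4945265   713.93176521]
reel [([269.0, 314.0], 0.82), ([253.0, 293.0], 0.69), ([324.0, 284.0], 0.6)]
tray [([328.0, 461.0], 0.82)]
other_reel [([291.0, 473.0], 0.93)]
knob [([365.0, 223.0], 0.62)]
gate_edge [([381.0, 248.0], 0.56)]
gate_hinge [([357.0, 180.0], 0.86)]
spindle_top [([326.0, 272.0], 0.69)]
vial_a [([343.0, 224.0], 0.6), ([321.0, 234.0], 0.51)]
labeller [([366.0, 277.0], 0.82)]
keeper [([368.0, 277.0], 0.7)]
top [ 279.01322759   34.62493272 1274.09572748]
reel [([342.0, 297.0], 0.97), ([307.0, 247.0], 0.96), ([308.0, 313.0], 0.55)]
tray [([463.0, 251.0], 0.59)]
other_reel [([482.0, 276.0], 0.73)]
knob [([326.0, 195.0], 0.59)]
gate_edge [([350.0, 184.0], 0.93)]
gate_hinge [([222.0, 191.0], 0.6), ([308.0, 242.0], 0.3)]
spindle_top [([311.0, 241.0], 0.69)]
vial_a [([223.0, 247.0], 0.69), ([206.0, 225.0], 0.59)]
labeller [([295.0, 211.0], 0.77)]
keeper []
```

View pics/both.png

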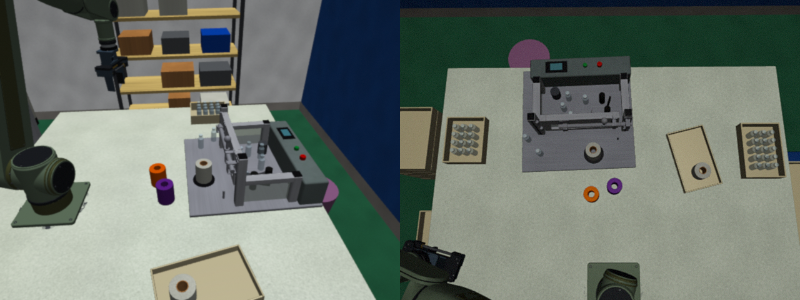

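Run:
```python
from h import *
sc={"reelA":[(324,284),(307,247),18],"knob":[(365,223),(326,195),223],"edge":[(381,248),(350,184),200],"hinge":[(357,180),(222,191),178],"spindle":[(326,272),(311,241),58],"lab":[(366,277),(295,211),0],"tray":[(328,461),(463,251),0],"other":[(291,473),(482,276),5]}
for k,(a,b,z) in sc.items():
    p,e=tri([ray("scene",a),ray("top",b)]);print(k,p.round(),np.round(e,1),"z-known:",atz("scene",a,z).round(),atz("top",b,z).round())
```

```text
reelA [538.  85.  18.] [0.3 0.3] z-known: [538.  85.  18.] [537.  85.  18.]
knob [619.  34. 219.] [3.4 3.4] z-known: [622.  30. 223.] [615.  34. 223.]
edge [649. -22. 196.] [0.7 0.7] z-known: [647. -28. 200.] [648. -21. 200.]
hinge [635. 276. 196.] [0.3 0.3] z-known: [640. 311. 178.] [640. 280. 178.]
spindle [543.  73.  65.] [0.3 0.3] z-known: [543.  81.  58.] [545.  73.  58.]
lab [642. 119.   5.] [2.6 2.6] z-known: [646. 126.   0.] [641. 119.   0.]
tray [ 526. -334.  -13.] [4.9 4.9] z-known: [ 520. -343.    0.] [ 528. -330.    0.]
other [ 459. -369.   19.] [1.4 1.4] z-known: [ 460. -362.    5.] [ 460. -374.    5.]
```

The left half is the scene view and the right half the top view. There are three reel shapes in full-size top-view pixels:
- **White:** about (309,243), on the labeller's unwind table.
- **Orange:** (306,310), on the table.
- **Purple:** (342,297), on the table.

Only the white one fits the description: white paper, on the spindle, with position matching spindle_top. I'll confirm it in an enlarged crop.

Run:
```python
from h import *
im=grab_frame("top"); save("topcrop.png",im,(190,80,560,330),2.1)
```

```text
(no output)
```

View pics/topcrop.png

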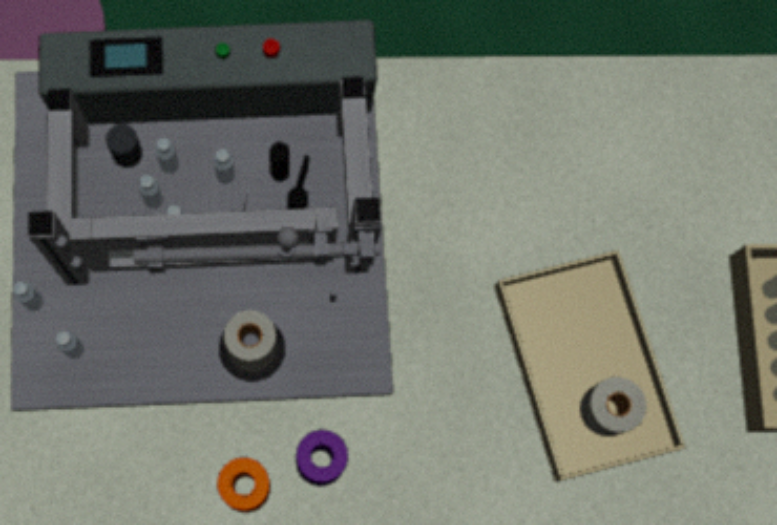

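The white reel, top ring at crop (249,337), stands on the unwind table, and the orange and purple ones are loose on the bench. The knob shows at (288,238). The free tray half is the upper one.

Run:
```python
from h import *
f=lambda p:(190+p[0]/2.1,80+p[1]/2.1)
print("reel",atz("top",f((249,337)),93).round(1),"knob",atz("top",f((288,238)),223).round(1))
c=[atz("top",f(p),30)[:2] for p in[(500,284),(615,255),(680,446),(558,478)]]
m=np.mean(c,0); ax=(c[0]+c[1]-c[2]-c[3]); ax/=np.linalg.norm(ax)
print("tray",m.round(1),np.degrees(np.arctan2(ax[1],ax[0])),"target",(m+60*ax).round(1),[np.linalg.norm(c[i]-c[i-1]).round() for i in range(4)])
print("other",atz("top",f((617,404)),55).round(1),"exp",(m-60*ax).round(1))
d=[atz("top",f(p),12)[:2] for p in[(12,409),(392,394)]]
print("deck",d,np.degrees(np.arctan2(*(d[0]-d[1])[::-1]))-90)
dp=np.array([537,80,235])-np.array(state()["ee_pos"]);print("shift",rows(dp))
```

```text
reel [538.3  78.2  93. ] knob [618.6  31.7 223. ]
tray [ 516.1 -338.8] 13.80343018153149 target [ 574.4 -324.5] [np.float64(250.0), np.float64(152.0), np.float64(250.0), np.float64(155.0)]
other [ 462. -363.   55.] exp [ 457.9 -353.1]
deck [array([465.58888586, 376.64742566]), array([482.3046267 , -97.63156337])] 2.018527402716387
shift [-0.99161389 -0.70757067  0.00188602]
```

```bash
r="-0.99 -0.708 0 0 0 -0.195"; python3 -m jog '-0.5 -0.36 0 0 0 -0.1;-0.5 -0.36 0 0 0 -0.1;-0.5 -0.36 0 0 0 -0.1;-0.5 -0.36 0 0 0 -0.1;-0.5 -0.36 0 0 0 -0.1;-0.5 -0.36 0 0 0 -0.1;-0.5 -0.36 0 0 0 -0.1;-0.99 -0.708 0 0 0 -0.195;-0.99 -0.708 0 0 0 -0.195;-0.99 -0.708 0 0 0 -0.195;-0.99 -0.708 0 0 0 -0.195;-0.99 -0.708 0 0 0 -0.195;-0.99 -0.708 0 0 0 -0.195;-0.99 -0.708 0 0 0 -0.195;-0.99 -0.708 0 0 0 -0.195;-0.99 -0.708 0 0 0 -0.195;-0.99 -0.708 0 0 0 -0.195;-0.99 -0.708 0 0 0 -0.195;-0.99 -0.708 0 0 0 -0.195;-0.99 -0.708 0 0 0 -0.195' 1 20
python3 - <<'E'
from h import *
s=state();print(np.round(s["ee_pos"],1),np.round(s["ee_rot"],1),np.round(s["qpos"],0))
c=cam("wrist");print("campos",(-c[1].T@c[2]).round())
im=grab_frame("wrist");save("w1.png",im)
for q in("reel","spindle_top","knob"):print(q,[(np.round(d["location"]),round(d["confidence"],2),atz("wrist",d["location"],{"reel":18,"spindle_top":58,"knob":223}[q],c).round(1)) for d in tip_of(q,"wrist")[:3]], [(np.round(d["rect"]),d["confidence"]) for d in spot_in(q,"wrist")[:2]])
E
```

```text
time_s: 2.82
ee_pos: [535.4, 81.1, 236.1]
ee_rot: [180.0, -0.0, -177.9]
force: [0.3, -0.5, -1.3]
gripper_width: 91.0
[535.4  81.1 236.1] [ 180.    -0.  -177.9] [  7.  15.  94.   0.  71. -85.]
campos [467.  78. 384.]
reel [(array([316., 225.]), 0.92, array([540.8,  78.4,  18. ])), (array([332.,  26.]), 0.76, array([372.3,  86.2,  18. ])), (array([224.,  68.]), 0.67, array([408.3,  -4. ,  18. ]))] [(array([292.,   0., 379.,  66.]), 0.71), (array([273., 195., 355., 284.]), 0.7)]
spindle_top [(array([314., 233.]), 0.83, array([539.5,  77.5,  58. ]))] [(array([123., 149., 640., 406.]), 0.68)]
knob [] [(array([218., 399., 248., 404.]), 0.75)]
```

View pics/w1.png

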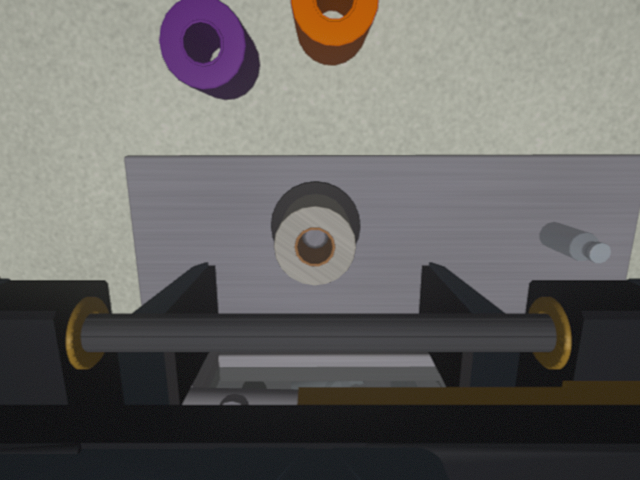

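The wrist view shows the white reel's top ring centred at about (315,246), between the fingers and square to them. Orange and purple are clear at the top, and the knob is just visible at (233,402).

Run:
```python
from h import *
print(atz("wrist",(315,246),93).round(1), atz("wrist",(233,402),223).round(1)); s=state()
print(rows(np.array([539.5,78,63])-s["ee_pos"]))
```

```text
[542.1  77.6  93. ] [583.9  42.2 223. ]
[-0.00670663 -0.00490828  0.34605452]
```

```bash
python3 -m jog '-0.008 -0.006 0.05 0 0 0;-0.008 -0.006 0.1 0 0 0;-0.008 -0.006 0.16 0 0 0;-0.008 -0.006 0.22 0 0 0;-0.008 -0.006 0.28 0 0 0;-0.008 -0.006 0.32 0 0 0;-0.008 -0.006 0.346 0 0 0;-0.008 -0.006 0.346 0 0 0;-0.008 -0.006 0.346 0 0 0;-0.008 -0.006 0.346 0 0 0' 1 20
python3 -m jog '0 0 0 0 0 0;0 0 0 0 0 0;0 0 0 0 0 0;0 0 0 0 0 0;0 0 0 0 0 0;0 0 0 0 0 0;0 0 0 0 0 0;0 0 0 0 0 0;0 0 0 0 0 0;0 0 0 0 0 0;0 0 0 0 0 0;0 0 0 0 0 0' -1 20
```

```text
time_s: 4.0
ee_pos: [541.0, 77.6, 64.0]
ee_rot: [180.0, 0.1, -178.0]
force: [1.0, 0.6, 0.5]
gripper_width: 91.4
time_s: 5.0
ee_pos: [541.2, 77.7, 64.4]
ee_rot: [180.0, 0.1, -178.0]
force: [-1.4, 1.1, 5.4]
gripper_width: 60.7
```

```bash
python3 -m jog '0 0 -0.02 0 0 0;0 0 -0.04 0 0 0;0 0 -0.07 0 0 0;0 0 -0.1 0 0 0;0 0 -0.14 0 0 0;0 0 -0.18 0 0 0;0 0 -0.2 0 0 0;0 0 -0.2 0 0 0;0 0 -0.2 0 0 0' -1 20
python3 - <<'E'
from h import *
s=state();print(s["gripper_width"],rows(np.array([574,-325,164])-s["ee_pos"]))
p=np.array(s["ee_pos"]);c=cam("wrist");im=grab_frame("wrist");save("w2.png",im[150:420],s=0.8)
E
```

```text
time_s: 5.75
ee_pos: [540.8, 77.6, 164.5]
ee_rot: [180.0, 0.2, -178.0]
force: [-0.5, 0.2, -2.2]
gripper_width: 60.5
60.523942427579776 [-0.03816144 -0.80697118  0.00085344]
```

View pics/w2.png

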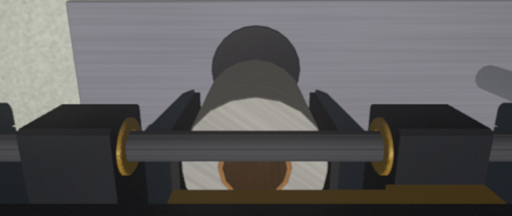

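The reel is gripped upright and clear of the spindle, with the unwind table empty below it.

```bash
python3 -m jog '0 -0.07 0 0 0 0;0 -0.14 0 0 0 0;0 -0.21 0 0 0 -0.02;0 -0.28 0 0 0 -0.03;0 -0.35 0 0 0 -0.04;-0.01 -0.42 0 0 0 -0.06;-0.02 -0.49 0 0 0 -0.08;-0.03 -0.56 0 0 0 -0.1;-0.038 -0.63 0 0 0 -0.12;-0.038 -0.7 0 0 0 -0.13;-0.038 -0.75 0 0 0 -0.13;-0.038 -0.78 0 0 0 -0.13;-0.038 -0.8 0 0 0 -0.13;-0.038 -0.807 0 0 0 -0.13;-0.038 -0.807 0 0 0 -0.13;-0.038 -0.807 0 0 0 -0.13' -1 20
python3 - <<'E'
from h import *
s=state();im=grab_frame("top");save("t2.png",im,(370,140,570,330),2.5)
for q in("reel","tray","other_reel"):print(q,[(np.round(d["location"]),round(d["confidence"],2),atz("top",d["location"],{"reel":118,"tray":0,"other_reel":5}[q]).round(1)) for d in tip_of(q,"top")[:4]])
E
```

```text
time_s: 7.13
ee_pos: [573.3, -323.6, 163.2]
ee_rot: [179.9, 0.0, -166.2]
force: [-0.2, 1.2, -1.6]
gripper_width: 60.6
reel [(array([304., 310.]), 0.79, array([365.1,  86.4, 118. ])), (array([343., 300.]), 0.79, array([388.5,  -4.7, 118. ]))]
tray [(array([467., 254.]), 0.74, array([ 520.6, -339.8,    0. ]))]
other_reel [(array([326., 194.]), 0.23, array([687.7,  33.7,   5. ]))]
```

View pics/t2.png

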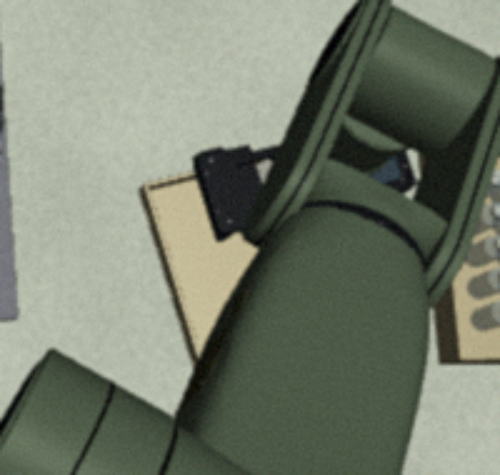

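The arm hides the reel, but the gripper is over the tray's +x half as computed, so I'll lower it.

```bash
python3 -m jog '0 0 0.04 0 0 0;0 0 0.08 0 0 0;0 0 0.12 0 0 0;0 0 0.16 0 0 0;0 0 0.19 0 0 0;0 0 0.205 0 0 0;0 0 0.212 0 0 0;0 0 0.212 0 0 0;0 0 0.212 0 0 0' -1 20
python3 -m jog '0 0 0.003 0 0 0;0 0 0.006 0 0 0;0 0 0.009 0 0 0;0 0 0.011 0 0 0;0 0 0.011 0 0 0;0 0 0.011 0 0 0' -1 20
python3 - <<'E'
from h import *
c=cam("wrist");im=grab_frame("wrist");save("w3.png",im,s=0.7)
E
```

```text
time_s: 8.08
ee_pos: [574.3, -324.0, 58.8]
ee_rot: [-179.9, 0.1, -166.2]
force: [0.8, -0.1, -1.5]
gripper_width: 60.3
time_s: 8.58
ee_pos: [574.2, -323.9, 53.3]
ee_rot: [-180.0, 0.1, -166.2]
force: [-0.6, 0.1, -2.3]
gripper_width: 60.1
```

View pics/w3.png

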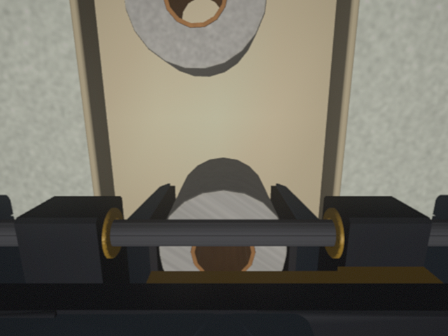

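The held reel is centred between the tray walls, with the other reel well away at the top. I'll lower the last 2 mm until there is contact.

```bash
python3 -m jog '0 0 0.002 0 0 0;0 0 0.004 0 0 0;0 0 0.004 0 0 0;0 0 0.005 0 0 0' -1 20
python3 -m jog '0 0 0.002 0 0 0;0 0 0.003 0 0 0;0 0 0.003 0 0 0' -1 20
```

```text
time_s: 8.97
ee_pos: [574.4, -324.1, 51.5]
ee_rot: [-179.9, 0.2, -166.2]
force: [-1.0, 0.5, 5.9]
gripper_width: 60.4
time_s: 9.22
ee_pos: [574.4, -324.1, 51.4]
ee_rot: [-179.9, 0.2, -166.2]
force: [-2.6, 1.3, 7.4]
gripper_width: 60.1
```

```bash
python3 -m jog '0 0 0 0 0 0;0 0 0 0 0 0;0 0 0 0 0 0;0 0 0 0 0 0;0 0 0 0 0 0;0 0 0 0 0 0' 0.75 20
python3 -m jog '0 0 -0.03 0 0 0;0 0 -0.08 0 0 0;0 0 -0.14 0 0 0;0 0 -0.22 0 0 0;0 0 -0.3 0 0 0;0 0 -0.38 0 0 0;0 0 -0.46 0 0 0;0 0 -0.5 0 0 0;0 0 -0.5 0 0 0;0 0 -0.5 0 0 0' 0.75 20
python3 - <<'E'
from h import *
s=state()
c=cam("wrist");im=grab_frame("wrist");save("w4.png",im,s=0.7)
print([(np.round(d["location"]),round(d["confidence"],2),atz("wrist",d["location"],5,c).round(1)) for d in tip_of("reel","wrist")[:4]])
# above/front of knob for a look: knob est, labeller yaw 2 deg
print(rows(np.array([560,34,330])-s["ee_pos"]),rows(np.array([619,33,330])-s["ee_pos"]))
E
```

```text
time_s: 9.72
ee_pos: [574.4, -324.0, 51.2]
ee_rot: [-179.9, 0.2, -166.2]
force: [-0.0, 0.4, -0.7]
gripper_width: 80.1
time_s: 10.55
ee_pos: [573.9, -324.1, 302.5]
ee_rot: [-179.8, 0.3, -166.2]
force: [-0.4, -0.5, -0.7]
gripper_width: 79.7
[(array([319., 205.]), 0.79, array([ 573.4, -324.8,    5. ]))]
[-0.14375043  0.70214954 -0.05418789] [-0.25787141  0.67207628 -0.05414344]
```

View pics/w4.png

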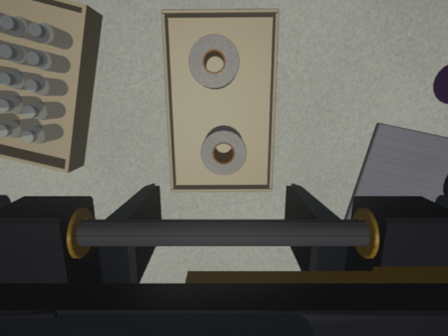

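The reel stands released in the free half at (573,-325), within 1 mm of the target. The other reel is untouched. Next is a look from above the knob.

```bash
python3 -m jog '-0.02 0.07 -0.03 0 0 0.01;-0.05 0.14 -0.054 0 0 0.02;-0.07 0.21 -0.054 0 0 0.04;-0.1 0.28 -0.054 0 0 0.06;-0.12 0.35 -0.054 0 0 0.08;-0.15 0.42 -0.054 0 0 0.1;-0.17 0.49 -0.054 0 0 0.12;-0.2 0.55 -0.054 0 0 0.131;-0.22 0.61 -0.054 0 0 0.131;-0.235 0.65 -0.054 0 0 0.131;-0.244 0.67 -0.054 0 0 0.131;-0.244 0.676 -0.054 0 0 0.131;-0.244 0.676 -0.054 0 0 0.131;-0.244 0.676 -0.054 0 0 0.131' 0.75 20
python3 - <<'E'
from h import *
s=state();print(np.round(s["ee_pos"],1),np.round(s["ee_rot"],1))
c=cam("wrist");im=grab_frame("wrist");save("w5.png",im)
for q in("knob","gate_edge","gate_hinge","spindle_top"):print(q,[(np.round(d["location"]),round(d["confidence"],2),atz("wrist",d["location"],{"spindle_top":58,"knob":223,"gate_edge":200,"gate_hinge":178}[q],c).round(1)) for d in tip_of(q,"wrist")[:3]])
E
```

```text
time_s: 11.82
ee_pos: [610.7, 32.6, 326.1]
ee_rot: [180.0, -0.1, -178.0]
force: [-0.2, -0.5, -0.2]
gripper_width: 80.0
[610.7  32.6 326.1] [ 1.80e+02 -1.00e-01 -1.78e+02]
knob [(array([318., 269.]), 0.86, array([622. ,  32.6, 223. ])), (array([  8., 162.]), 0.18, array([ 559.3, -159.8,  223. ]))]
gate_edge [(array([239., 294.]), 0.63, array([650.1, -24.3, 200. ]))]
gate_hinge [(array([636., 284.]), 0.92, array([640.1, 281.1, 178. ]))]
spindle_top [(array([365., 141.]), 0.91, array([538.5,  76.6,  58. ]))]
```

View pics/w5.png

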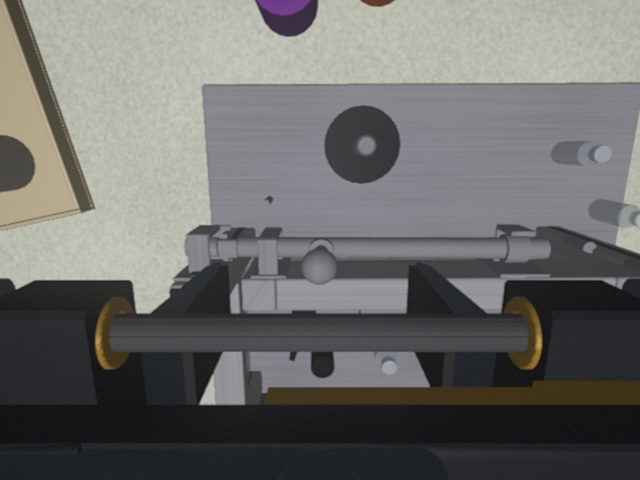

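The knob ball is at (319,266), which gives about (620.5, 32.5). That agrees with the gate geometry: hinge less 250 mm along and 29 mm in front gives (620, 30). The spindle is bare. I'll narrow the jaws and descend.

```bash
python3 -m jog '-0.01 -0.001 0.03 0 0 0;-0.02 -0.001 0.07 0 0 0;-0.02 -0.001 0.11 0 0 0;-0.02 -0.001 0.15 0 0 0;-0.02 -0.001 0.18 0 0 0;-0.02 -0.001 0.196 0 0 0;-0.02 -0.001 0.196 0 0 0;-0.02 -0.001 0.196 0 0 0;-0.02 -0.001 0.196 0 0 0;-0.02 -0.001 0.196 0 0 0' 0.1 10
python3 - <<'E'
from h import *
s=state();print(np.round(s["force"],1))
a=grab_frame("scene");save("s5.png",a,(310,170,450,290),5)
E
```

```text
time_s: 12.9
ee_pos: [621.6, 32.5, 230.4]
ee_rot: [179.9, 0.2, -178.1]
force: [-0.2, -0.2, 0.8]
gripper_width: 50.0
[-0.2 -0.2  0.8]
```

View pics/s5.png

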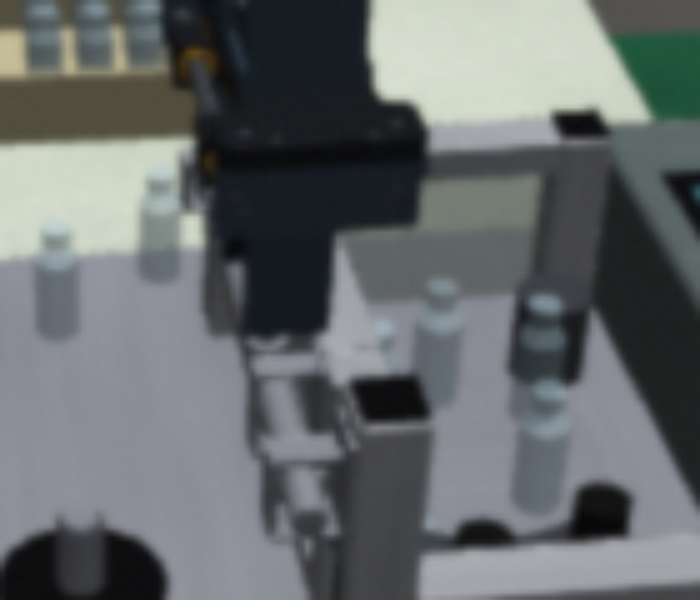

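The fingers straddle the knob above the bolt and strap with no contact. I'll go down 3 mm and close gently.

```bash
python3 -m jog '0.002 0 0.006 0 0 0;0.002 0 0.006 0 0 0;0.002 0 0.006 0 0 0' 0.1 10
python3 -m jog '0 0 0 0 0 0;0 0 0 0 0 0;0 0 0 0 0 0;0 0 0 0 0 0;0 0 0 0 0 0;0 0 0 0 0 0;0 0 0 0 0 0;0 0 0 0 0 0;0 0 0 0 0 0;0 0 0 0 0 0' -1 10
```

```text
time_s: 13.2
ee_pos: [620.4, 32.5, 227.4]
ee_rot: [179.9, 0.2, -178.1]
force: [0.2, 0.8, 0.2]
gripper_width: 50.4
time_s: 14.03
ee_pos: [620.5, 32.7, 227.3]
ee_rot: [179.9, 0.2, -178.1]
force: [-0.5, 1.3, -0.2]
gripper_width: 23.1
```

```bash
python3 -m jog '0 0 0 0 0 0;0 0 0 0 0 0;0 0.001 -0.002 0 0 0;0 0.001 -0.004 0 0 0;0 0.002 -0.006 0 0 0;0 0.002 -0.008 0 0 0;0 0.003 -0.01 0 0 0;0 0.003 -0.012 0 0 0;0 0.004 -0.014 0 0 0;0 0.004 -0.014 0 0 0;0 0.004 -0.014 0 0 0' -1 25
```

```text
time_s: 14.95
ee_pos: [620.3, 34.7, 234.3]
ee_rot: [179.9, 0.2, -178.1]
force: [0.1, 0.2, -6.4]
gripper_width: 22.1
```

Up 7 mm with 6.4 N of bolt weight on the tool and no side force. I'll draw in small steps.

```bash
python3 -m jog '0 0.003 0 0 0 0;0 0.006 0 0 0 0;0 0.009 0 0 0 0;0 0.012 0 0 0 0;0 0.012 0 0 0 0' -1 25
python3 -m jog '0 0.003 0 0 0 0;0 0.006 0 0 0 0;0 0.009 0 0 0 0;0 0.012 0 0 0 0;0 0.012 0 0 0 0' -1 25
```

```text
time_s: 15.37
ee_pos: [620.1, 41.0, 234.4]
ee_rot: [179.9, 0.2, -178.1]
force: [1.5, -0.2, -4.8]
gripper_width: 22.4
time_s: 15.78
ee_pos: [619.8, 47.4, 234.3]
ee_rot: [179.9, 0.2, -178.1]
force: [-1.0, -0.3, -6.0]
gripper_width: 22.4
```

```bash
python3 -m jog '0 0.005 0 0 0 0;0 0.01 0 0 0 0;0 0.015 0.001 0 0 0;0 0.02 0.001 0 0 0;0 0.025 0.002 0 0 0;0 0.03 0.002 0 0 0;0 0.03 0.002 0 0 0' -1 25
python3 -m jog '0 0.005 0 0 0 0;0 0.01 0 0 0 0;0 0.015 0.001 0 0 0;0 0.02 0.001 0 0 0;0 0.025 0.002 0 0 0;0 0.03 0.002 0 0 0;0 0.03 0.002 0 0 0' -1 25
python3 - <<'E'
from h import *
s=state()
# gate swing plan: knob about hinge, tool-frame rows
h=np.array([640.5,281.]);p=np.array(s["ee_pos"])[:2];th0=s["ee_rot"][2]
for a in np.linspace(0,0.49,11):
    q=R.from_euler('z',-a).as_matrix()[:2,:2]@(p-h)+h
    print(round(a,3),np.round(rows([*(q-p),0]),3),"turn z",round(a/(np.pi/2),3))
print(np.linalg.norm(p-h), np.round(s["qpos"]))
im=grab_frame("scene");save("s6.png",im,(310,170,450,290),4)
E
```

```text
time_s: 16.37
ee_pos: [619.3, 63.2, 233.3]
ee_rot: [179.9, 0.2, -178.0]
force: [0.1, -0.6, -4.0]
gripper_width: 22.1
time_s: 16.95
ee_pos: [618.8, 79.0, 232.5]
ee_rot: [179.8, 0.2, -178.0]
force: [-0.1, 0.9, -3.8]
gripper_width: 22.4
0.0 [-0.  0.  0.] turn z 0.0
0.049 [ 0.02   0.003 -0.   ] turn z 0.031
0.098 [ 0.039  0.008 -0.   ] turn z 0.062
0.147 [ 0.058  0.013 -0.   ] turn z 0.094
0.196 [ 0.077  0.019 -0.   ] turn z 0.125
0.245 [ 0.096  0.026 -0.   ] turn z 0.156
0.294 [ 0.114  0.034 -0.   ] turn z 0.187
0.343 [ 0.132  0.043 -0.   ] turn z 0.218
0.392 [ 0.149  0.052 -0.   ] turn z 0.25
0.441 [ 0.166  0.063 -0.   ] turn z 0.281
0.49 [ 0.183  0.074 -0.   ] turn z 0.312
203.16572105625644 [  6.  23.  83.   0.  74. -86.]
```

View pics/s6.png

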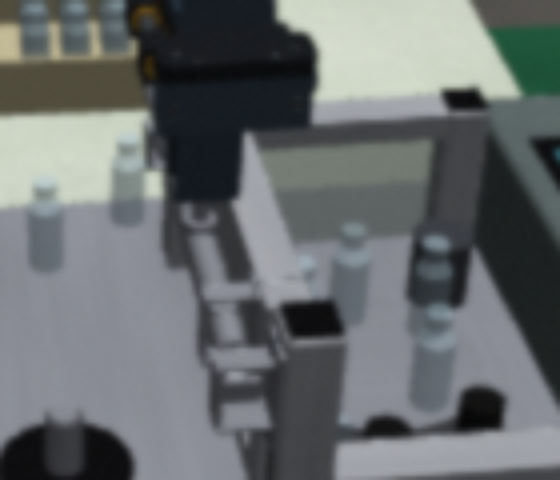

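The bolt is drawn about 44 mm, with the nose clear of the staple and no side force. Now I'll swing the gate.

```bash
python3 -m jog '0.006 0.001 0 0 0 0.01;0.013 0.002 0 0 0 0.02;0.02 0.003 0 0 0 0.031;0.03 0.005 0 0 0 0.046;0.039 0.008 0 0 0 0.062;0.049 0.01 0 0 0 0.078;0.058 0.013 0 0 0 0.094;0.068 0.016 0 0 0 0.11;0.077 0.019 0 0 0 0.125;0.087 0.023 0 0 0 0.14;0.096 0.026 0 0 0 0.156;0.096 0.026 0 0 0 0.156' -1 25
python3 - <<'E'
from h import *
s=state()
print(s["torque"])
h=np.array([640.5,281.]);p=np.array(s["ee_pos"])[:2]
d=p-h;print(np.linalg.norm(d))
for a in np.linspace(0,0.25,6):
    q=R.from_euler('z',-a).as_matrix()[:2,:2]@d*203.2/np.linalg.norm(d)+h
    print(round(a,3),np.round(rows([*(q-p),0]),3),"turn z",round(a/(np.pi/2),3))
im=grab_frame("top");save("t6.png",im,(200,120,380,270),4)
print([(np.round(d["location"]),round(d["confidence"],2),atz("top",d["location"],200).round()) for d in tip_of("gate_edge","top")[:2]])
E
```

```text
time_s: 18.0
ee_pos: [569.3, 90.7, 232.5]
ee_rot: [179.7, 0.1, 167.9]
force: [1.1, -0.2, -5.5]
gripper_width: 22.3
[-0.25206147 -0.14731369 -0.10701089]
203.2096649764083
0.0 [-0.  0.  0.] turn z 0.0
0.05 [ 0.02   0.003 -0.   ] turn z 0.032
0.1 [ 0.04   0.008 -0.   ] turn z 0.064
0.15 [ 0.059  0.013 -0.   ] turn z 0.095
0.2 [ 0.079  0.02  -0.   ] turn z 0.127
0.25 [ 0.098  0.027 -0.   ] turn z 0.159
[(array([348., 214.]), 0.87, array([576., -17., 200.])), (array([205., 224.]), 0.53, array([555., 311., 200.]))]
```

View pics/t6.png

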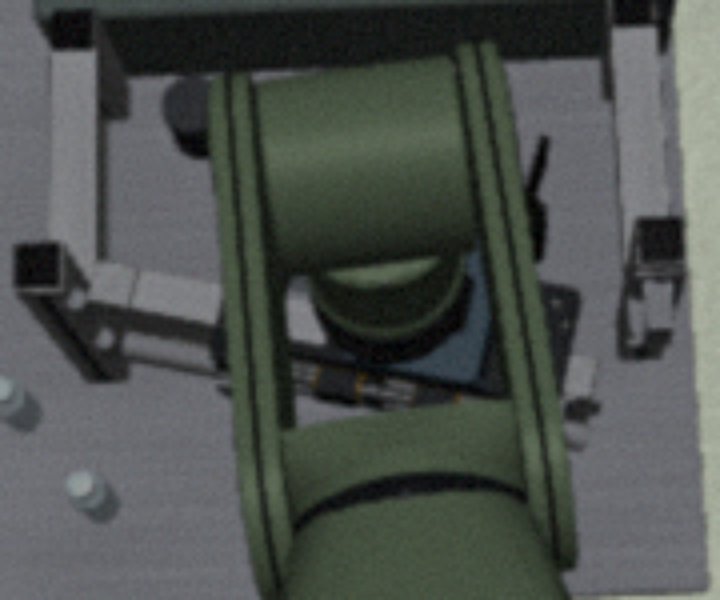

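The gate follows: its free edge is now about 74 mm out, the staple is empty and the vials are standing. Second half of the swing.

```bash
python3 -m jog '0.008 0.001 0 0 0 0.012;0.02 0.003 0 0 0 0.032;0.03 0.005 0 0 0 0.048;0.04 0.008 0 0 0 0.064;0.05 0.01 0 0 0 0.08;0.059 0.013 0 0 0 0.095;0.069 0.016 0 0 0 0.111;0.079 0.02 0 0 0 0.127;0.089 0.023 0 0 0 0.143;0.096 0.026 0 0 0 0.155;0.098 0.027 0 0 0 0.159;0.098 0.027 0 0 0 0.159;0.098 0.027 0 0 0 0.159;0.098 0.027 0 0 0 0.159;0.098 0.027 0 0 0 0.159;0.098 0.027 0 0 0 0.159' -1 25
python3 - <<'E'
from h import *
s=state();h=np.array([640.5,281.]);d=np.array(s["ee_pos"])[:2]-h
print("gate by tcp",np.degrees(0)+ (np.arctan2(*(np.array([618.8,79])-h)[::-1])-np.arctan2(d[1],d[0])), np.linalg.norm(d))
for n in("top","scene"):
    im=grab_frame(n);
    if n=="top":a=im
    print(n,[(np.round(x["location"]),round(x["confidence"],2),atz(n,x["location"],200).round()) for x in tip_of("gate_edge",n)[:2]],
     [(np.round(x["location"]),round(x["confidence"],2),atz(n,x["location"],5).round()) for q in("reel","vial_a") for x in tip_of(q,n)[:4]])
save("t7.png",a,(200,120,520,330),2.4)
E
```

```text
time_s: 19.43
ee_pos: [525.5, 113.4, 232.4]
ee_rot: [179.7, 0.1, 153.6]
force: [1.7, -2.5, -4.7]
gripper_width: 22.2
gate by tcp 0.49431726507194185 203.22010507787994
top [(array([340., 243.]), 0.98, array([508.,   4., 200.]))] [(array([346., 299.]), 0.69, array([402., -16.,   5.])), (array([458., 234.]), 0.55, array([ 574., -319.,    5.])), (array([225., 245.]), 0.51, array([547., 303.,   5.])), (array([206., 223.]), 0.49, array([606., 359.,   5.]))]
scene [(array([308., 244.]), 0.91, array([502.,  -5., 200.]))] [(array([251., 292.]), 0.97, array([360.,  82.,   5.])), (array([307., 246.]), 0.62, array([502., 267.,   5.])), (array([266., 316.]), 0.6, array([402.,  -0.,   5.])), (array([356., 444.]), 0.57, array([ 570., -320.,    5.])), (array([293., 473.]), 0.75, array([ 463., -362.,    5.]))]
```

View pics/t7.png

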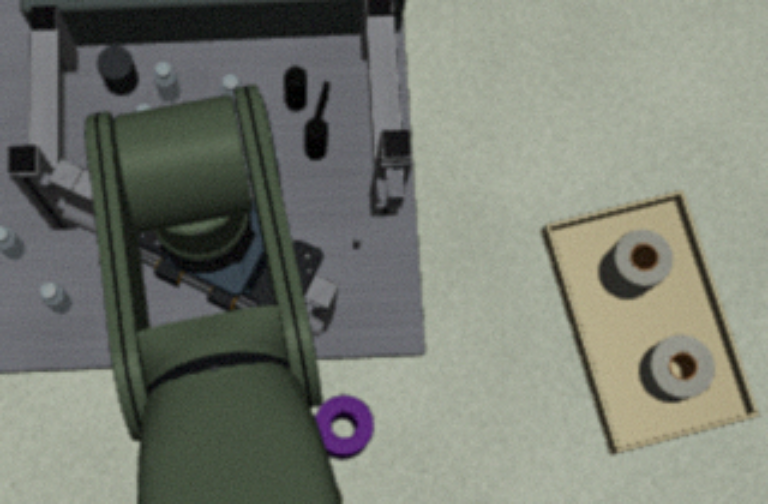

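The gate is at about 0.47–0.49 rad and still, the knob is gripped (22 mm), both reels stand in the tray, and the vials haven't moved. Handing in.

```bash
python3 -c "
from workcell import *
s=state();print(s['gripper_width'],s['force']);print(job_done())"
```

```text
22.24690225749815 [ 1.5935305  -2.25443898 -3.75784306]
the job is handed in; nothing more can be done
None
```

I handed the job in at about 19.5 s of the 61 s allowed, with the gripper holding the gate open by the bolt's knob. The hand-in gave no verdict.

**What I did**
- **Reel:** I lifted the white reel straight off its spindle, stood it in the free half of the tray and let go.
- **Bolt:** I raised the knob 7 mm and drew the bolt back about 44 mm. The side force on the tool stayed at about 1–1.5 N.
- **Gate:** I swung it open along its hinge arc by the knob, gripping with 25 N.

**Last checks**
- **Gate angle:** it is 0.49 rad open from the tool position. In the top view the free edge is about 143 mm from where it was, or roughly 0.47 rad. The scene camera puts the edge a further 6–9 mm out. All of these are within limits.
- **Grip:** the jaws rest at 22 mm on the knob, and the spring load on the tool is about 3 N sideways.
- **Tray:** the reel stands upright at about (574, -320), and the other reel stands where it was.
- **Vials:** both are still standing where they were in the top view.

No check failed. I had no direct reading of the bolt's travel or the force on the keeper, so those rest on the tool motion, the wrist force and the pictures showing an empty staple.

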